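# Function check of the tester's emergency stop

## Task

Check the bench's emergency stop: with the fingertips press the red mushroom head fully in until it latches, let go so that it stays in by itself, then push one end of its raised bar round clockwise (seen from above) with a fingertip, without pinching the bar, until the head springs back out. Then press the blue reset button fully in once the stop is out, and let it go. Do not press the yellow start button, and do not lift or shift any of the loose things.

Things in the scene. Friction and masses are not known exactly. Their poses are not given: they have to be found in the camera images.
- stop_station: Emergency-stop station, fixed: yellow box 100 x 100 x 66 mm; on it a round yellow shroud (80 mm outside, 70 inside) to 88 mm above the bench around a red mushroom head 62 mm across, its flat top flush with the shroud at rest. Origin: centre of the underside, on the head's axis, z up. Its -x side faces the robot, turned up to 0.5 rad. At rest the head's bar lies along its y.
- stop_top (a point): On the head's axis, middle of the crest of the straight red bar that stands up across the head: bar 52 mm long, 14 mm wide, sides up to 107 mm and a 6 mm wide crest up to 110 mm above the bench at rest. Sinks and turns with the head; z up, y along the bar.
- plunger (a joint): How far the red head is pushed in, m: 0 out, 0.009 fully in (hard stop). Pressing it needs about 4 N at first and up to about 8 N; past about 7 mm it latches and, let go, stays at about 6 to 7 mm by itself. Turning the latched head clockwise by about 0.5 rad or more frees it and it springs out to 0 (a finger rubbing on it may slow it). Pressed less it springs back.
- head (a joint): Turn of the red head with its bar, rad: 0 at rest, growing clockwise seen from above, up to a stop at 0.9. It springs back to 0 when left alone; turning takes 0.01 to 0.05 N m (2 to 3 N near the end of the bar).
- bar_near: The long side of the bar that faces the robot at rest (the station's -x side), a 52 mm long, 19.5 mm tall upright face. Origin: centre of that face; y along the bar, x away from the robot at zero turn. Pushing it away from the robot at its left (+y) end turns the head clockwise.
- bar_far: The opposite long side of the bar, same size. Origin: centre of that face, same axes. Pushing it towards the robot at its right (-y) end also turns the head clockwise. Fingers pressing on both long sides at once count as pinching.
- reset_button (a joint): Travel of the blue reset button, m: 0 out, 0.006 fully in; sprung, 1.5 N at first, 5 N fully in.
- reset_button_top (a point): Centre of the top of the blue reset button, 32 mm across, in a black round collar on a grey box 80 x 80 x 55 mm fixed to the bench. The top is 77 mm above the bench and 10 mm above the collar, z up.
- start_button (a joint): Travel of the yellow start button, m: 0 out, 0.006 in. Not to be pressed.
- start_button_top (a point): Centre of the top of the yellow start button on a grey box just like the reset's; leave it alone.
- test_tip: Loose brass test tip, 28 mm across, 60 mm tall, standing just beyond the stop station; origin at the centre of its underside. Leave.
- screw_jar: Loose amber jar with a black cap, 44 mm across, 55 mm tall, just beyond the reset station; origin under its centre. Leave.
- phone: Loose black phone lying flat, 150 x 72 x 9 mm; origin under its centre. Leave.
- driver: Loose screwdriver lying flat, roughly 0.2 m long along its x; leave.
- tape_roll: Loose green tape roll lying flat, 90 mm across, 24 mm tall; origin under its centre. Leave.
- mug: Loose white mug, 76 mm across, 85 mm tall; origin under its centre. Leave.
- weight: Loose steel test weight with a knob, 40 mm across, 54 mm tall; origin under its centre. Leave.

How it is judged:
On the way, in this order (a step that is already met when the one before it is completed fails the run):
1. the red head is pressed in and stays latched with the fingers off it (value of joint plunger above 0.005 m and contact force between the fingers and plunger below 0.1 N), for 0.15 s.
2. the latched head is twisted clockwise (value of joint head above 0.3 rad and value of joint plunger above 0.004 m).
3. the head springs out (value of joint plunger below 0.0015 m), for 0.1 s.
4. the blue reset button is pressed in (value of joint reset_button above 0.0045 m).
At the end, for the whole second after the job is handed in: The red head is fully out (within 1.5 mm) and turned back to rest (within 0.12 rad), the reset and start buttons are out (within 1 mm), and every loose thing is at rest within 25 mm of where it was (value of joint plunger below 0.0015 m and value of joint head below 0.12 rad and value of joint each of reset_button, start_button below 0.001 m and distance of each of test_tip, screw_jar, phone, driver, tape_roll, mug, weight from where it was at the start of the episode below 0.025 m and linear speed of each of test_tip, screw_jar, phone, driver, tape_roll, mug, weight below 0.02 m/s); the robot touches nothing.
It fails at once if the bar is pinched: fingers press on both of its long sides at once (contact force between the fingers and bar_near above 1 N and contact force between the fingers and bar_far above 1 N).
It fails at once if the yellow start button is pressed (value of joint start_button above 0.002 m).
It fails at once if the reset is pressed while the stop is in (value of joint each of reset_button, plunger above 0.003 m).
It fails at once if a loose thing is lifted or shifted (distance of any of test_tip, screw_jar, phone, driver, tape_roll, mug, weight from where it was at the start of the episode above 0.025 m or height (world z) of any of test_tip, screw_jar, phone, driver, tape_roll, mug, weight above 0.012 m).
It also fails if it takes over 48 s, if anything falls off the work surface, if the arm or the gripper's body presses on something with over 40 N, if the wrist force passes 120 N, or if a joint passes its speed limit or range.

## Robot

A 6-joint arm with a two-finger parallel gripper is mounted at the origin on the work surface. World frame = base frame: x ahead of the robot, y to its left, z up, the work surface at z = 0. Lengths are in m, angles in rad, forces in N, time in s.
With the tool pointing down it reaches from about 0.425 to 0.95 m from the base axis. Payload 14.7 kg.
Tool frame: the origin (TCP) lies between the finger pads; the fingertips stand 19 mm ahead of it and the grasp point (between the pads) is the TCP (manip.tcp_to_tips is the distance from the TCP to the fingertips, in m); z points along the fingers, y is the line along which they close (so a half turn about z gives the same grasp; the last joint's range is limited). The gripper opens to 85 mm and grips with 20 to 120 N. Pads are 22 mm wide; open, the fingers measure 114 mm over their backs; the gripper's body (76 mm by 85 mm) begins 54 mm behind the grasp point. The pads swing forward as they close: fully open they stand 13 mm farther back than shut.
Start: joints at [-1.38, 0.48, 1.596, -0, 1.065, -0.047], TCP at [0.153, -0.632, 0.25] pointing down, gripper open.
Joint ranges: [-2.75, 2.75], [-0.82, 2.05], [0.23, 2.67], [-1.56, 4.7], [0.09, 2.69], [-2.92, 2.92]. Speed limits (rad/s): [1.89, 1.89, 2.39, 3.01, 3.01, 3.01].

## Interface

Orientations are given as a unit quaternion [w, x, y, z].
In Python, from plant import manip gives the robot as it stands. The module is installed in compiled form; this text tells all that it offers. Calls block until the motion is done:
- manip.move_pose(position, orientation): joint-space move of the TCP to a pose.
- manip.servo_line(position, ori=None, rate=0.15): straight line of the TCP; ori=None keeps the orientation; rate is the mean speed in m/s.
- manip.goto_joints(angles): joint-space move.
- manip.grip(opening, force=None): opening from 0.0 (shut) to 1.0 (fully open); force is the grip in N (None keeps the last); returns when the fingers have stopped.
- manip.pause(seconds).
- manip.inverse_kinematics(position, orientation): joint angles nearest the present ones, or None.
- manip.sense(): the state.
- manip.get_image(name): name is "scene" or "top"; returns a dict with "frame" (480x640x3 uint8, red, green, blue), "K" (3x3 intrinsics, pixels), "camera_from_world" (4x4, takes a point from world to camera coordinates). Camera axes: x right, y down, z forward; pixel columns grow to the right and rows downward; lengths in m; the calibration is good to about 2 mm. A picture is of the moment at which its call begins. There is no depth.
A pose or a line that the arm cannot do raises manip.MotionError and nothing moves.
- manip.job_done(): hands the job in; it is judged then, once.
The state is a dict: "t": time; "joint_positions": joint angles; "joint_vel": joint speeds; "joint_torque": joint torques, N m; "position": TCP position; "tcp_rot": TCP orientation; "ft_force": force on the tool from outside, world axes, zero at the start; "ft_torque": the same for the moment, N m; "grip_width": opening from 0.0 (shut) to 1.0 (fully open); "grasp_force": force on a finger pad.
Only numpy, scipy, OpenCV 4.12 (cv2) and the standard library are available. Lean on these libraries where they do the work, as an engineer would, in place of code of your own. Each camera call takes 0.05 s, during which the arm holds its last target. There are 200 camera calls.

## Working session

There is one attempt and no reset: what is moved stays moved. The work goes in short steps, each a Python script; the robot and the scene stay as the last script left them, time stands still between calls to the robot, and variables do not carry over. Pictures are saved under pics/ and viewed, at most 10 in all, crops included, and the job is handed in when it is done.

```bash
mkdir -p pics; python3 - <<'E'
from plant import manip
import cv2,numpy as np
for n in("scene","top"):
    d=manip.get_image(n); cv2.imwrite(f"pics/{n}0.png",d["frame"][:,:,::-1]); np.savez(n+".npz",**d)
    print(np.round(d["K"],1).tolist(),np.round(d["camera_from_world"],3).tolist())
s=manip.sense();print(s["t"],s["tcp_rot"],s["grip_width"],manip.tcp_to_tips)
E
```

```text
[[490.6, 0.0, 323.7], [0.0, 490.6, 244.3], [0.0, 0.0, 1.0]] [[-0.663, 0.749, 0.006, 0.364], [0.56, 0.5, -0.661, -0.227], [-0.498, -0.434, -0.751, 1.41], [0.0, 0.0, 0.0, 1.0]]
[[439.8, 0.0, 322.0], [0.0, 439.8, 241.5], [0.0, 0.0, 1.0]] [[-0.014, -1.0, 0.004, 0.013], [-0.99, 0.014, -0.142, 0.568], [0.142, -0.006, -0.99, 1.207], [0.0, 0.0, 0.0, 1.0]]
0.1 [-5.18477397e-04  9.92939974e-01  1.18616771e-01 -3.17151640e-05] 1.0068003913471224 0.019
```

View pics/scene0.png

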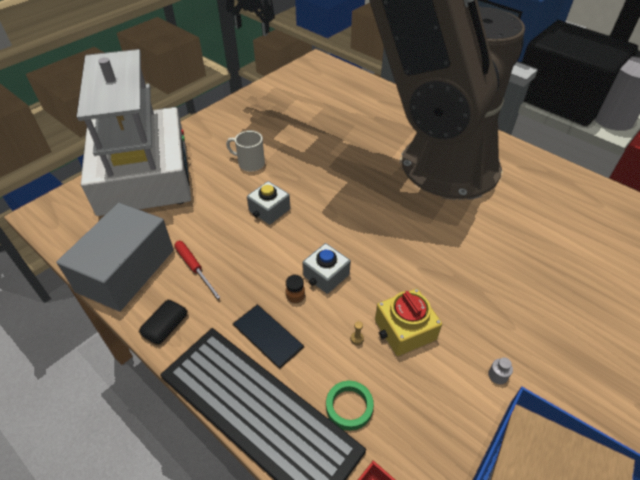

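View pics/top0.png

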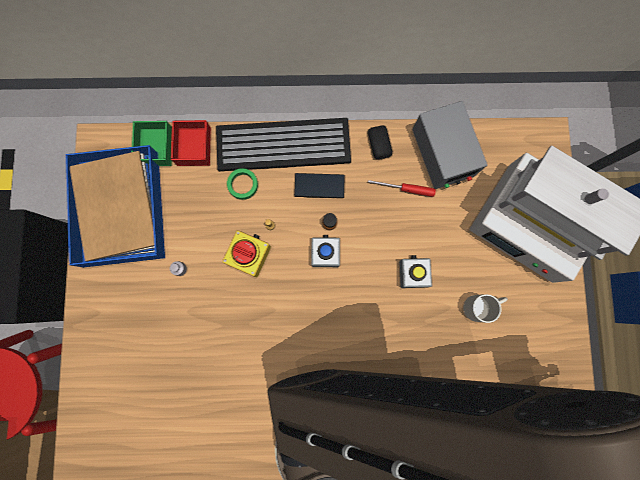

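The top view has the stop at about (247,253), the blue reset at (326,251), the yellow start at (417,272), the test tip at (269,224) and the jar at (330,221). I'll enlarge the stop in both views and measure.

```bash
cat > h.py <<'E'
import numpy as np,cv2
def ray(d,u,v,z):
    T=d["camera_from_world"];R,t=T[:3,:3],T[:3,3];c=-R.T@t
    r=R.T@np.linalg.inv(d["K"])@np.array([u,v,1.]);return c+r*(z-c[2])/r[2]
E
python3 - <<'E'
from h import *
t=dict(np.load("top.npz"));s=dict(np.load("scene.npz"))
a=cv2.resize(t["frame"][205:285,215:345],None,fx=6,fy=6,interpolation=cv2.INTER_CUBIC)
b=cv2.resize(s["frame"][235:365,280:450],None,fx=4.5,fy=4.5,interpolation=cv2.INTER_CUBIC)
cv2.imwrite("pics/tc.png",a[:,:,::-1]);cv2.imwrite("pics/sc.png",b[:,:,::-1])
def blob(d,x0,x1,y0,y1,f,z,n):
    im=d["frame"].astype(int);m=f(im[...,0],im[...,1],im[...,2]);k=np.zeros_like(m);k[y0:y1,x0:x1]=1;m=(m&k).astype(np.uint8)
    ys,xs=np.nonzero(m);print(n,len(xs),xs.mean(),ys.mean(),ray(d,xs.mean(),ys.mean(),z).round(4))
    if n[0]=='Y':
        P=np.array([ray(d,u,v,.066)[:2] for u,v in zip(xs,ys)],np.float32);print(cv2.minAreaRect(P))
red=lambda r,g,b:(r>110)&(g<70)&(b<70)
blue=lambda r,g,b:(b>90)&(r<80)&(b>r+40)
yel=lambda r,g,b:(r>120)&(g>100)&(b<60)
blob(t,220,280,225,285,red,.088,"Rt");blob(s,380,440,285,355,red,.09,"Rs")
blob(t,310,345,235,268,blue,.077,"Bt");blob(s,310,345,240,275,blue,.075,"Bs")
blob(t,220,280,225,285,lambda r,g,b:yel(r,g,b)|red(r,g,b),.066,"Y")
blob(t,400,435,255,285,yel,.077,"St")
E
```

```text
Rt 268 242.82089552238807 250.5410447761194 [0.5396 0.2205 0.088 ]
Rs 457 409.9059080962801 306.94529540481403 [0.5395 0.2199 0.09  ]
Bt 97 325.2680412371134 249.8659793814433 [ 0.5398 -0.0036  0.077 ]
Bs 121 326.25619834710744 255.10743801652893 [ 0.5396 -0.0019  0.075 ]
Y 405 244.75555555555556 251.92098765432098 [0.5385 0.219  0.066 ]
((0.5587397813796997, 0.2023036777973175), (0.1066371351480484, 0.15190014243125916), 65.47640228271484)
St 15 416.93333333333334 273.53333333333336 [ 0.4713 -0.2524  0.077 ]
```

View pics/tc.png

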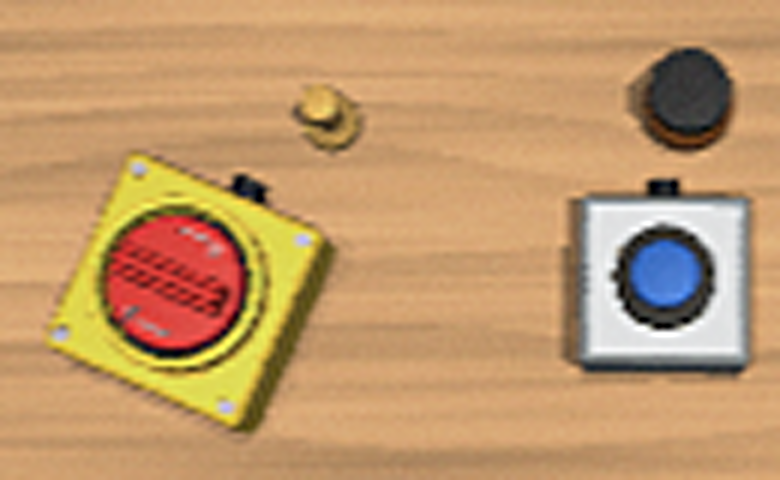

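View pics/sc.png

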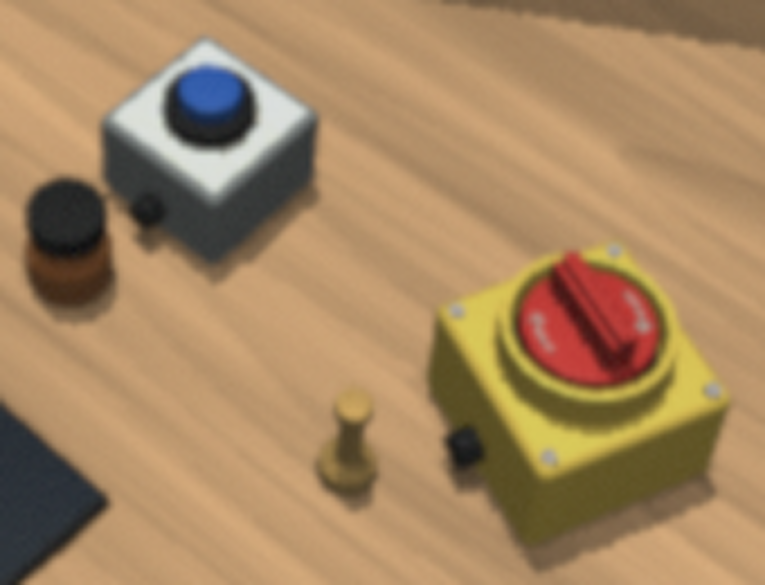

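The yaw reads about -0.40 rad from the screws and the bar. I'll approach closed above the stop, then press with force feedback.

```bash
cat >> h.py <<'E'
C=np.array([.538,.219]);YAW=-.40;B=np.array([.5397,-.003]);TIP=.019
def q(psi): return [0,np.cos(psi/2),np.sin(psi/2),0]
def P(x,y,z,phi=0):
    a=YAW-phi;c,s=np.cos(a),np.sin(a);return [C[0]+c*x-s*y,C[1]+s*x+c*y,z+TIP]
def press(m,xy,psi,z0,zmin,fmax):
    f0=m.sense()["ft_force"][2];z=z0
    while z>zmin:
        z-=.001;m.servo_line([*xy,z+TIP],q(psi),rate=.03);m.pause(.05)
        s=m.sense();f=s["ft_force"][2]-f0;print(round(z,4),round(s["position"][2]-TIP,4),round(f,1))
        if f>fmax:break
E
python3 - <<'E'
from h import *
from plant import manip as m
t=dict(np.load("top.npz"))
tc=lambda u,v:(215+(u+.5)/6-.5,205+(v+.5)/6-.5)
print("box",ray(t,*tc(182,288),.066),"head",ray(t,*tc(175,283.5),.088))
m.grip(0.0)
for phi in(0,.85):print(m.inverse_kinematics(P(-18,24e-3,.12,phi)if 0 else P(-.018,.024,.12,phi),q(YAW-phi)))
m.move_pose(P(0,0,.18),q(YAW));m.servo_line(P(0,0,.118),q(YAW))
d=m.get_image("scene");cv2.imwrite("pics/s1.png",cv2.resize(d["frame"][215:365,280:480],None,fx=4,fy=4)[:,:,::-1])
s=m.sense();print(s["t"],s["position"],s["ft_force"])
E
```

```text
box [0.536605   0.21852631 0.066     ] head [0.53605602 0.21795076 0.088     ]
[ 3.85543857e-01  5.25043459e-01  1.84784976e+00 -4.44089210e-16
  7.68699433e-01  2.35634018e+00]
None
4.75 [0.53856444 0.21908316 0.1377879 ] [ 0.15345978  0.12553633 -0.17916612]
```

View pics/s1.png

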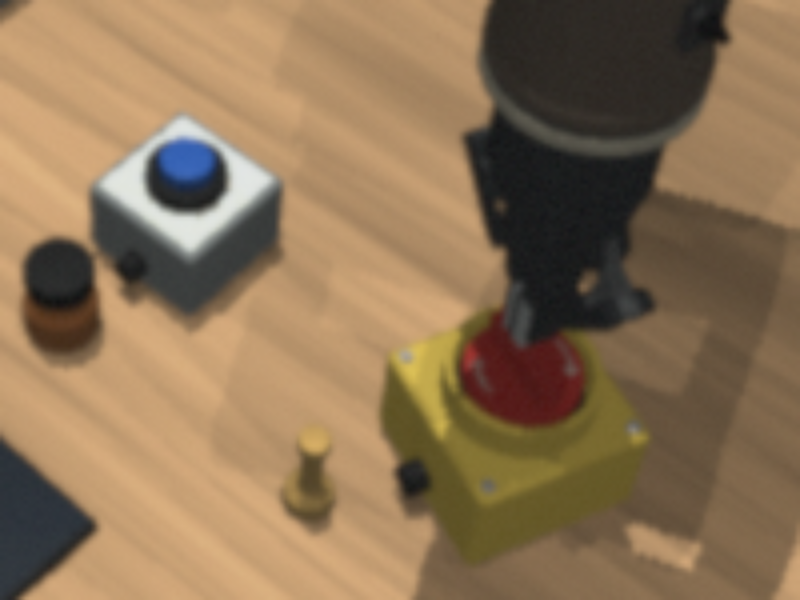

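The closed fingertips stand over the head at about (530,325) in the crop. I'll press now. The twist will use the half-turned wrist, because joint 6 is near its limit this way round.

```bash
sed -i 's/C=np.array.*;YAW/C=np.array([.537,.2185]);YAW/' h.py; python3 - <<'E'
from h import *
from plant import manip as m
press(m,P(0,0,0)[:2],YAW,.114,.1005,14)
m.servo_line(P(0,0,.125),q(YAW));m.pause(.3)
W=YAW+np.pi
for phi in(0,.45,.85):print(m.inverse_kinematics(P(-.018,.024,.12,phi),q(W-phi)))
m.move_pose(P(-.038,.024,.13),q(W))
m.pause(.1);d=m.get_image("scene");cv2.imwrite("pics/s2.png",cv2.resize(d["frame"][215:365,320:520],None,fx=4,fy=4)[:,:,::-1])
s=m.sense();print(s["t"],s["position"],s["ft_force"])
E
```

```text
0.113 0.1132 -1.1
0.112 0.112 -0.1
0.111 0.111 -0.4
0.11 0.1101 1.9
0.109 0.1091 3.7
0.108 0.1081 4.8
0.107 0.1071 5.0
0.106 0.1061 6.9
0.105 0.1051 5.6
0.104 0.1041 5.8
0.103 0.1031 6.2
0.102 0.1021 6.5
0.101 0.1012 6.7
0.1 0.1008 17.3
[ 3.85394483e-01  5.23766313e-01  1.85046481e+00 -4.44089210e-16
  7.67361531e-01 -7.85401844e-01]
[ 3.77342687e-01  5.37815823e-01  1.82165392e+00 -4.44089210e-16
  7.82122916e-01 -3.43453640e-01]
[ 3.63421728e-01  5.47123557e-01  1.80251543e+00 -4.44089210e-16
  7.91953667e-01  4.26254008e-02]
12.4833 [0.5113604  0.25538665 0.14902008] [-0.48234444 -0.4459688  -0.2380254 ]
```

View pics/s2.png

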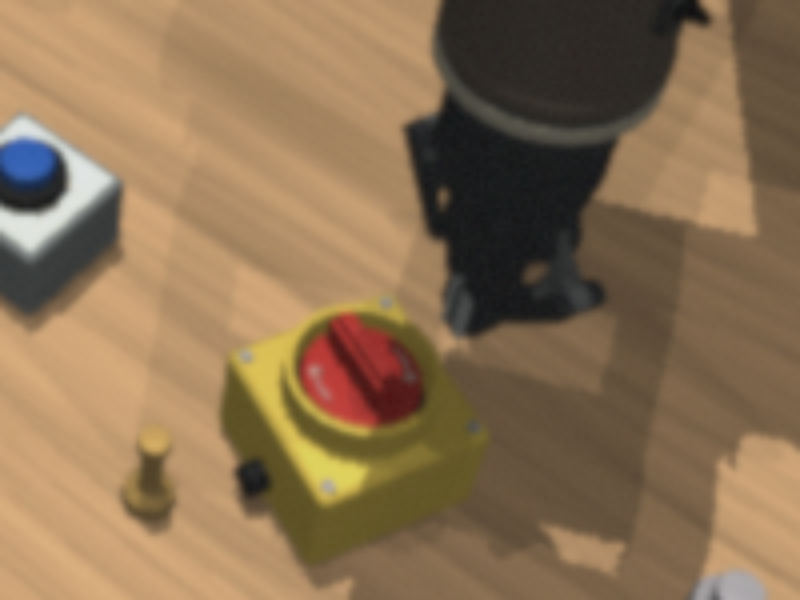

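The head stays down on its own. Before going down beside the bar I need to know which finger part is which, so I'll project the tool geometry into this image and look closer.

```bash
python3 - <<'E'
from h import *
from plant import manip as m
d=m.get_image("scene");f=d["frame"].copy()
im=cv2.resize(f[215:365,350:510],None,fx=5,fy=5,interpolation=cv2.INTER_CUBIC);im=np.ascontiguousarray(np.clip(im*1.0*1.6,0,255).astype(np.uint8)[:,:,::-1])
T=d["camera_from_world"]
def dot(p,c):
    p=T[:3,:3]@p+T[:3,3];u=d["K"]@(p/p[2]);u=(u[:2]-[350,215])*5+2;cv2.circle(im,tuple(int(v) for v in u),4,c,-1)
s=m.sense();p=s["position"];w,x,y,z=s["tcp_rot"]
from scipy.spatial.transform import Rotation as R
r=R.from_quat([x,y,z,w]).as_matrix()
for a,b,h,c in((0,0,.019,(0,0,255)),(.011,.0145,.019,(0,255,0)),(-.011,.0145,.019,(0,255,0)),(.011,-.0145,.019,(255,255,0)),(-.011,-.0145,.019,(255,255,0)),
  (.038,.0425,-.054,(255,0,255)),(-.038,.0425,-.054,(255,0,255)),(.038,-.0425,-.054,(255,0,0)),(-.038,-.0425,-.054,(255,0,0))): dot(p+r@np.array([a,b,h]),c)
cv2.imwrite("pics/s3.png",im);print(r.round(2).tolist())
E
```

```text
[[-0.92, 0.39, -0.0], [0.39, 0.92, 0.0], [0.0, -0.0, -1.0]]
```

View pics/s3.png

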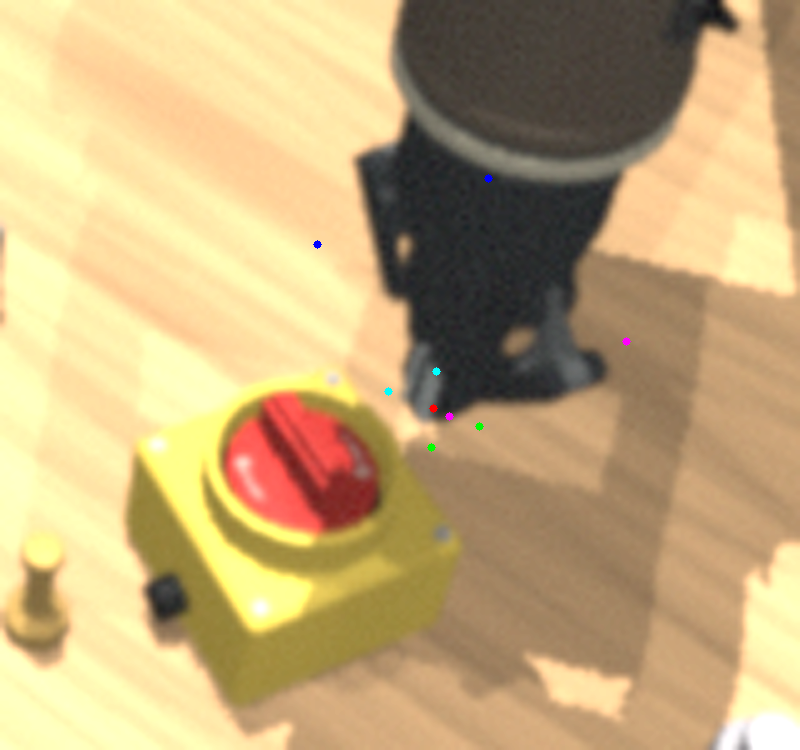

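The projected tip (433,408) sits on the light finger ends, with about 11 mm to the bar-facing side as expected. The other black parts lie away from the bar. Next: go down, push the +y end round in an arc, and come back along the same path.

```bash
python3 - <<'E'
from h import *
from plant import manip as m
W=YAW+np.pi;Z=.0925
def st(n):
    s=m.sense();f=s["ft_force"];print(n,round(s["t"],2),s["position"].round(4),f.round(1),s["ft_torque"].round(2),round(s["grip_width"],3))
    return np.linalg.norm(f)
m.servo_line(P(-.036,.024,.105),q(W));m.servo_line(P(-.036,.024,Z),q(W),rate=.04)
if st("down")>8: raise SystemExit("contact")
m.servo_line(P(-.019,.024,Z),q(W-.08),rate=.05);st("near")
ph=np.arange(.1,.76,.13)
for p in ph:
    m.servo_line(P(-.018,.024,Z,p),q(W-p-.08),rate=.06)
    if st(f"{p:.2f}")>30: break
m.pause(.3);st("hold")
d=m.get_image("scene");cv2.imwrite("pics/s4.png",cv2.resize(d["frame"][235:365,350:510],None,fx=5,fy=4.6*5/4.6)[:600,:,::-1])
E
```

```text
down 13.31 [0.5131 0.2546 0.1114] [-0.2  0.4 -0.2] [ 0.03 -0.04  0.03] -0.005
near 13.8 [0.5289 0.2479 0.1115] [-0.1 -0.7 -0. ] [-0.04  0.01 -0.01] -0.0
0.10 14.05 [0.5325 0.2483 0.1115] [-1.   0.4  0.7] [0.09 0.12 0.03] 0.003
0.23 14.33 [0.5364 0.2485 0.1115] [-0.9  0.4  0.8] [0.05 0.07 0.06] -0.003
0.36 14.62 [0.5401 0.2483 0.1114] [-0.1  1.   1.6] [0.2  0.19 0.03] -0.002
0.49 14.9 [0.5442 0.2476 0.1115] [-1.4  1.8  1.5] [0.19 0.17 0.02] -0.001
0.62 15.18 [0.5479 0.2464 0.1115] [-0.8  1.3  1.6] [ 0.28  0.12 -0.02] -0.002
0.75 15.47 [0.5514 0.2448 0.1115] [-1.4  2.2  2.3] [0.29 0.15 0.  ] -0.003
hold 15.77 [0.5514 0.2448 0.1115] [-1.5  1.5  0.9] [ 0.28  0.19 -0.04] 0.002
```

View pics/s4.png

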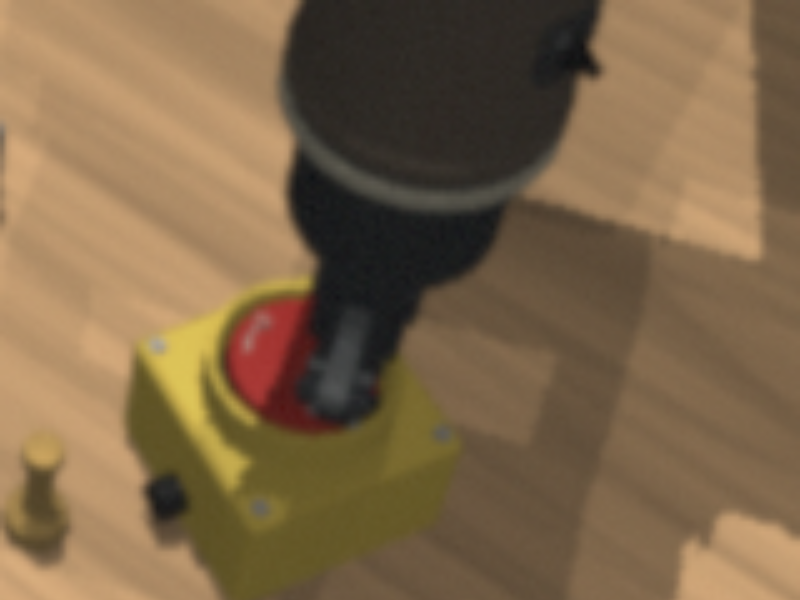

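The head has turned (its label is now at (255,330)) and its face looks level with the shroud. I'll back off along the arc, rise and check.

```bash
python3 - <<'E'
from h import *
from plant import manip as m
W=YAW+np.pi;Z=.0925
for p in(.55,.35,.15): m.servo_line(P(-.02,.024,Z,p),q(W-p-.05),rate=.08)
m.servo_line(P(-.038,.024,Z),q(W),rate=.08);m.servo_line(P(-.038,.024,.15),q(W))
m.move_pose([*B,.15+TIP],q(np.pi-.8));m.servo_line([*B,.09+TIP],q(np.pi-.8));m.pause(.1)
d=m.get_image("scene");cv2.imwrite("pics/s5.png",cv2.resize(d["frame"][215:355,270:450],None,fx=4.2,fy=4.2)[:,:,::-1])
print(m.sense()["t"],m.sense()["position"])
E
```

```text
19.575 [ 0.5403996  -0.00278748  0.11002098]
```

View pics/s5.png

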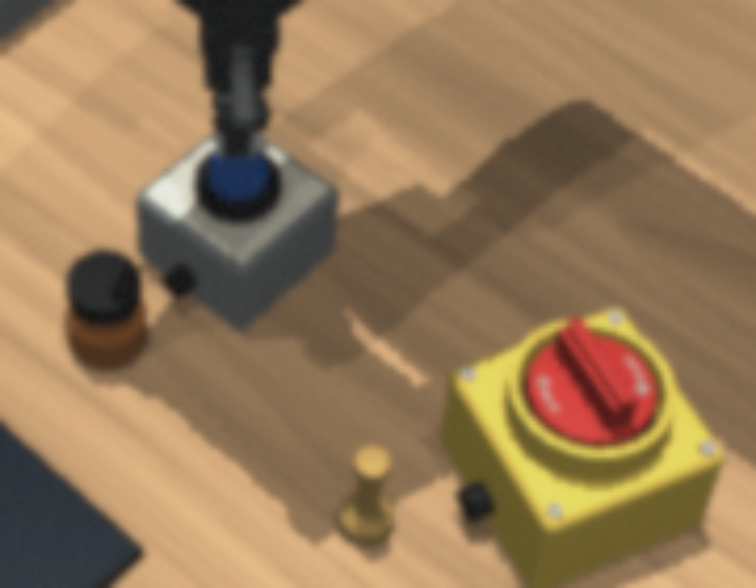

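The stop is out and back at rest, as in the first picture. The tips stand centred over the blue button at (235,160). I'll press it, let go and hand in.

```bash
python3 - <<'E'
from h import *
from plant import manip as m
press(m,B,np.pi-.8,.080,.0702,9)
m.servo_line([*B,.17+TIP],q(np.pi-.8));m.pause(.5)
d=m.get_image("scene");cv2.imwrite("pics/s6.png",cv2.resize(d["frame"][150:400,220:520],None,fx=2.4,fy=2.4)[:,:,::-1]);print(m.sense()["t"])
E
```

```text
0.079 0.0789 -1.2
0.078 0.078 -0.2
0.077 0.0771 0.6
0.076 0.076 1.4
0.075 0.075 1.8
0.074 0.074 2.5
0.073 0.073 2.8
0.072 0.072 3.3
0.071 0.071 5.4
0.07 0.0708 20.8
24.2083
```

View pics/s6.png

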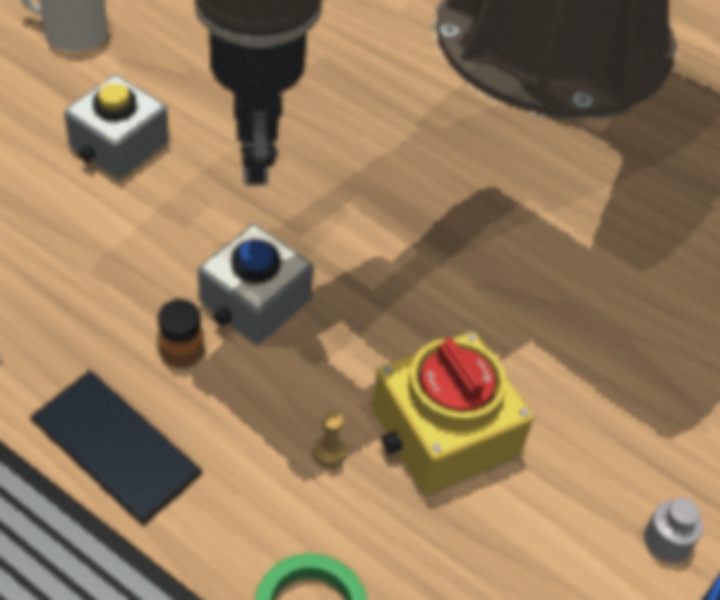

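The button hit its stop, at about 6 mm, and is out again at (255,260). The stop is out at (458,372), nothing loose has moved, and the arm is clear.

```bash
python3 -c "
from plant import manip as m
print(m.job_done())"
```

```text
the job is handed in; nothing more can be done
None
```

The job is handed in, with no verdict returned: the stop was pressed until it latched, turned clockwise until it sprang out, then the blue reset was pressed to its stop and let go; the last picture shows the head and button out and no visible shift of the loose things in view.

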